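Back off the display bonding press by one turn

ROBOT

A 6-joint arm with a two-finger parallel gripper is mounted at the origin on the work surface. World frame = base frame: x ahead of the robot, y to its left, z up, the work surface at z = 0. Lengths are in m, angles in rad, forces in N, time in s.
With the tool pointing down it reaches from about 0.35 to 0.875 m from the base axis. Payload 15.5 kg.
Tool frame: the origin (TCP) lies on the mounting face of the last link; the fingertips stand 173 mm ahead of it and the grasp point (between the pads) lies 155 mm ahead of it; z points along the fingers, y is the line along which they close (so a half turn about z gives the same grasp; the last joint's range is limited). The gripper opens to 85 mm and grips with 20 to 120 N. Pads are 22 mm wide; open, the fingers measure 114 mm over their backs; the gripper's body (76 mm by 85 mm) begins 54 mm behind the grasp point. The pads swing forward as they close: fully open they stand 13 mm farther back than shut.
Start: joints at [-1.427, 0.494, 1.345, -0, 1.302, -0.096], TCP at [0.148, -0.607, 0.405] pointing down, gripper open.
Joint ranges: [-2.91, 2.91], [-0.82, 2.16], [0.22, 2.67], [-1.22, 4.37], [0.12, 2.79], [-3.08, 3.08]. Speed limits (rad/s): [1.89, 1.89, 2.57, 3.01, 3.01, 3.01].

INTERFACE

Orientations are given as a 3x3 rotation matrix whose columns are the frame's x, y, z axes.
In Python, from station import read_state, get_image, job_done gives the robot as it stands. The module is installed in compiled form; this text tells all that it offers.
- The arm moves only by the tool jog_arm, never from a script. Its argument "deltas" is a list of rows, each an object of numbers: "ax", "ay", "az": the turn, a rotation vector about the tool's x, y, z in rad; "dx", "dy", "dz": the shift along the tool's x, y, z in m; "claw": the gripper command: -1 is fully open, 1 is shut, values between are in proportion. A call has 1 to 10 rows; each row is the pose to reach, as a shift and turn from the pose commanded when the call began, along the tool's axes at that moment; what a row does not reach only later rows make up. A row lasts 1/10 s, in which the tool goes at most 50 mm and 8.59 degrees, less where a joint would pass 70% of its speed; a pose out of reach is approached as far as the arm can. A call with a gripper value outside its range is refused whole. The fingers move at their own pace and stop on an object; the grip force is fixed at half the most. Time passes only in rows, so rows that repeat a pose let the fingers close. It gives the time, the measured TCP pose, the force, the opening and the grip force at its end, in the units of the state.
- read_state(): the state, without advancing time (a new reading comes with each control period).
- get_image(name): name is "scene" or "side" or "wrist"; returns a dict with "color" (480x640x3 uint8, blue, green, red), "mtx" (3x3 intrinsics, pixels), "world_from_camera" (4x4, takes a point from camera to world coordinates); the wrist camera has in their place "T_tool_cam" (4x4, takes a point from camera to tool coordinates, whose origin is the TCP and whose axes are the flange's). Camera axes: x right, y up, looking along -z (the intrinsics and any distortion apply to the point x, -y, -z); pixel columns grow to the right and rows downward; lengths in m; the calibration is good to about 2 mm. A picture is of the moment at which its call begins: read the wrist's pose just before it. There is no depth.
- job_done(): hands the job in; it is judged then, once.
The state is a dict: "clock": time; "q": joint angles; "dq": joint speeds; "joint_efforts": joint torques, N m; "eef_pos": TCP position; "orientation": TCP orientation; "ft_force": force on the tool from outside, world axes, zero at the start; "moment": the same for the moment, N m; "grip_width": opening from 0.0 (shut) to 1.0 (fully open); "finger_force": force on a finger pad.
Only numpy, scipy, OpenCV 4.12 (cv2) and the standard library are available. Lean on these libraries where they do the work, as an engineer would, in place of code of your own. Each camera call takes 0.05 s, during which the arm holds its last target. There are 200 camera calls.

TASK

The glue under the tablet's new glass has set: back the bench press off by exactly one full turn of its hand wheel, counter-clockwise seen from above, so that the pad lifts off the glass and the wheel's handle ends up where it started. Push the upright handle round with your fingertips or the side of the fingers, without gripping it, then take the hand away. Leave the other things on the bench where they are.

Things in the scene. Friction and masses are not known exactly. Their poses are not given: they have to be found in the camera images.
- press_wheel (a joint): angle of the press's hand wheel about its upright axis, rad; grows counter-clockwise seen from above (which raises the platen). The start value differs from run to run, between -1.5 and 1.5; one turn adds 6.283. It turns from -1.9 to 10.5, stays where it is left, and needs about 0.2 to 0.4 N m, a push of some 2 to 5 N at the handle. Wheel and platen rise together by 6 mm per turn.
- wheel_hub (a point): point on the wheel's axis at the mid-height of the rim, about 200 mm above the bench. The wheel lies level: cast aluminium, 180 mm across, round rim 18 mm thick (its top 9 mm above this point), three spokes, hub 42 mm across with a nut whose top is 18 mm above this point. Nothing else of the press stands higher than the wheel. z is up.
- handle_grip: the wheel's handle: a black upright round grip, 24 mm in diameter and 52 mm tall, that spins freely on a pin standing on the rim. Origin on the grip's axis, half-way up (42 mm above wheel_hub, 81 mm out from the wheel's axis); z is up. Its foot stands on a steel collar 25 mm across, 16 mm tall from the grip's lower end down to the rim's middle.
- press: the bench screw press, fixed to the bench: grey base 220 x 290 mm, two steel columns 236 mm apart (along its y), crosshead 290 mm long with its top 155 mm above the bench, column nuts up to 166 mm, and a tablet lying in it under an aluminium platen with a white foam pad. Origin under the centre of the base, at bench height, on the wheel's axis; z is up.
- screwdriver: loose screwdriver, 170 mm long, lying beside the press on its +y side (the robot's left); origin on its underside.
- suction_lifter: loose black rubber suction cup with a knob, 58 mm across and 46 mm tall, beside the press on its +y side; origin at the centre of its underside.
- next_tablet: loose tablet, 198 x 124 x 7 mm, glass up, lying beside the press on its -y side (the robot's right); origin at the centre of its underside.
- screw_tray: loose grey two-compartment tray of small screws, 110 x 85 x 30 mm, beside the press on its -y side; origin at the centre of its underside.

How it is judged:
By the outcome, as a careful person would: the job done as asked, in the order asked, and still so for the second after the job is handed in, with the robot touching nothing.
It also fails if it takes over 58 s, if anything falls off the work surface, if the arm or the gripper's body presses on something with over 40 N, if the wrist force passes 120 N, or if a joint passes its speed limit or range.

## Working session

There is one attempt and no reset: what is moved stays moved. The work goes in short steps, Python scripts to look and compute and a tool call to move; the robot and the scene stay as the last step left them, time stands still between calls to the robot, and variables do not carry over. Pictures are saved under pics/ and viewed, at most 10 in all, crops included, and the job is handed in when it is done.

Besides the shell and the picture viewer there is one more tool, called after "Request:" as name(argument=value, ...) on one line, values as JSON. jog_arm: Moves the arm, as the interface text tells. Its arguments: {"type":"object","properties":{"deltas":{"type":"array","items":{"type":"object","properties":{"ax":{"type":"number"},"ay":{"type":"number"},"az":{"type":"number"},"dx":{"type":"number"},"dy":{"type":"number"},"dz":{"type":"number"},"claw":{"type":"number"}}}}},"required":["deltas"]}

```bash
mkdir -p pics
python3 - <<'E'
from station import *
import cv2,numpy as np
s=read_state(); print(s['clock'],s['eef_pos'],s['orientation'],s['grip_width'])
ims={n:get_image(n) for n in('scene','side')}
for n,i in ims.items():
    cv2.imwrite(f'pics/{n}0.png',i['color']); print(n,i['mtx'],i['world_from_camera'],[k for k in i])
E
```

```text
0.0 [ 0.14782726 -0.60712317  0.40409804] [[ 9.71619245e-01  2.36550211e-01 -2.01864815e-04]
 [ 2.36550280e-01 -9.71618491e-01  1.21330224e-03]
 [ 9.08713142e-05 -1.22661898e-03 -9.99999244e-01]] 0.9971165101350109
scene [[555.63644465   0.         317.76471386]
 [  0.         555.63644465 238.00840035]
 [  0.           0.           1.        ]] [[-0.84810503 -0.42129378  0.32129333  0.93971952]
 [ 0.52976778 -0.66514191  0.52624362  0.68859227]
 [-0.0079975   0.61652072  0.78729807  1.12782313]
 [ 0.          0.          0.          1.        ]] ['color', 'mtx', 'world_from_camera']
side [[504.8109242    0.         314.59180461]
 [  0.         504.8109242  238.82648776]
 [  0.           0.           1.        ]] [[-0.92176425  0.28054709 -0.26766395  0.28481804]
 [-0.38749451 -0.64138532  0.66217285  0.72619527]
 [ 0.01409494  0.71408557  0.69991652  0.87220163]
 [ 0.          0.          0.          1.        ]] ['color', 'mtx', 'world_from_camera']
```

View pics/scene0.png

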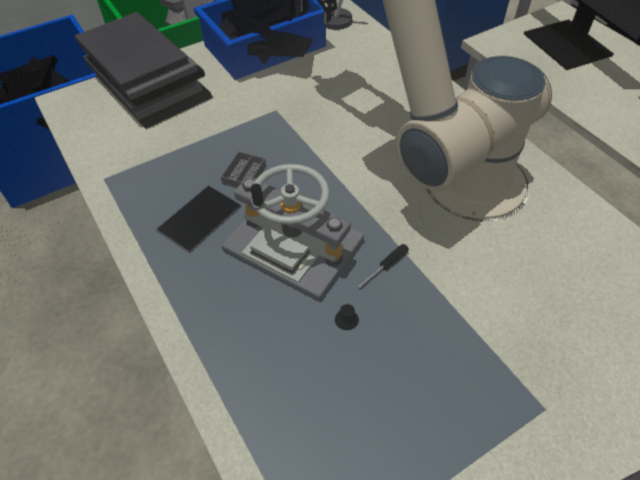

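View pics/side0.png

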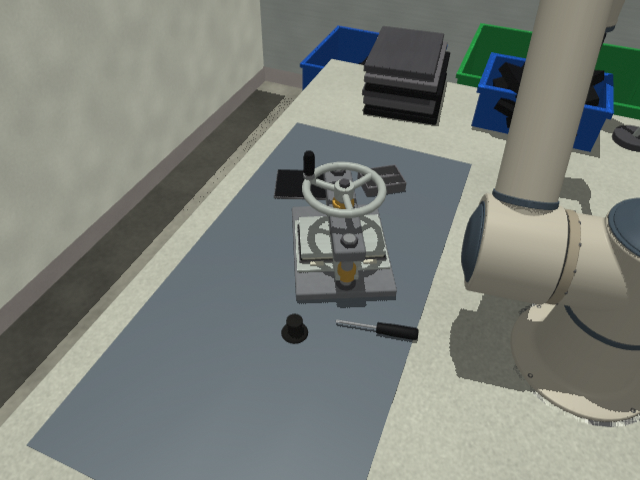

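The scene view shows the wheel centred near (290,193) with its black grip at (257,195). In the side view the hub is near (344,185) and the grip near (309,163). I'll triangulate both.

```bash
cat > h.py <<'E'
import cv2,numpy as np
from station import *
def ray(im,uv):
    d=cv2.undistortPoints(np.array([[uv]],float),im['mtx'],None)[0,0]
    T=im['world_from_camera']; return T[:3,3],T[:3,:3]@np.array([d[0],-d[1],-1.])
def onz(im,uv,z):
    o,d=ray(im,uv); return o+d*(z-o[2])/d[2]
def tri(a,ua,b,ub):
    o,d=ray(a,ua);p,e=ray(b,ub)
    t=np.linalg.lstsq(np.c_[d,-e],p-o,rcond=None)[0]
    A,B=o+d*t[0],p+e*t[1]; return (A+B)/2,np.linalg.norm(A-B)
def rim(im,roi):
    x0,y0,x1,y1=roi; c=im['color'][y0:y1,x0:x1]
    m=(c.min(2)>125).astype(np.uint8)
    cs,_=cv2.findContours(m,cv2.RETR_EXTERNAL,cv2.CHAIN_APPROX_NONE)
    k=cv2.convexHull(max(cs,key=cv2.contourArea)); e=cv2.fitEllipse(k)
    return np.array(e[0])+[x0,y0],e[1:],m
def dark(im,roi,th=45):
    x0,y0,x1,y1=roi; m=(im['color'][y0:y1,x0:x1].max(2)<th).astype(np.uint8)
    n,l,s,c=cv2.connectedComponentsWithStats(m); i=1+s[1:,4].argmax()
    return c[i]+[x0,y0],s[i]+[x0,y0,0,0,0]
E
python3 - <<'E'
from h import *
a,b=get_image('scene'),get_image('side')
ra,ea,ma=rim(a,(246,160,332,226)); rb,eb,mb=rim(b,(298,160,390,218))
cv2.imwrite('pics/m.png',cv2.resize(np.hstack([cv2.resize(ma*255,(92,66)),cv2.resize(mb*255,(92,66))]),None,fx=4,fy=4,interpolation=0))
ga,sa=dark(a,(246,178,270,212)); gb,sb=dark(b,(298,145,320,170+12))
print(ra,ea,rb,eb,ga,sa,gb,sb)
h=tri(a,ra,b,rb); g=tri(a,ga,b,gb); print('hub',h,'grip',g)
d=g[0]-h[0]; print(np.hypot(*d[:2]),d[2],np.arctan2(d[1],d[0]))
for n,u,v in(('nut1',(249,185),None),('nut2',(335,224),(349,240))):
    if v: print(n,tri(a,u,b,v))
E
```

```text
[287.17901611 192.01171112] ((56.86556625366211, 82.95675659179688), 89.33185577392578) [343.7517662  187.83558273] ((52.92207336425781, 83.31248474121094), 92.96741485595703) [256.61676647 194.71856287] [250 185  13  20 167] [307.11258278 165.71523179] [298 151  17  31 302]
hub (array([ 0.54736566, -0.08529135,  0.1940502 ]), np.float64(0.0013187928236492448)) grip (array([ 0.62709894, -0.07442148,  0.23821148]), np.float64(0.005864226957529369))
0.08047080797504545 0.044161285795966954 0.1354925994945999
nut2 (array([0.49170436, 0.03001657, 0.16231461]), np.float64(1.0855944702232913e-05))
```

View pics/m.png

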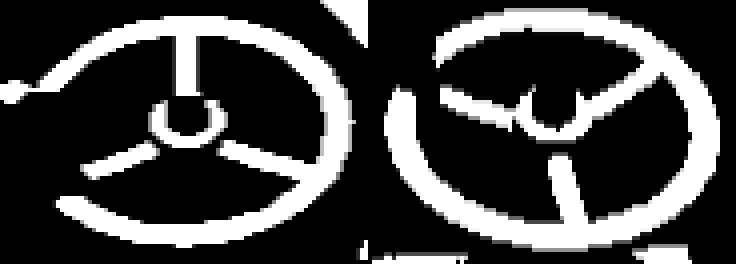

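The masks follow the rim cleanly, apart from where the grip hides it. The hub is at about (0.547,-0.085,0.196) and the grip sits at about 0.14 rad. Reach, radius (80 mm) and height (44 mm) all agree with the text. Next I'll move above the wheel for a close look.

Run:
```python
from h import *
i=get_image('wrist'); print(i['T_tool_cam'].round(3),i['mtx'].round(1))
s=read_state(); R=s['orientation']
for t in((.40,-.25,.53),(.50,-.085,.53)): print(R.T@(np.array(t)-s['eef_pos']))
```

```text
[[ 0.     0.957  0.29   0.075]
 [ 1.     0.    -0.001  0.   ]
 [-0.001  0.29  -0.957  0.031]
 [ 0.     0.     0.     1.   ]] [[383.8   0.  323.9]
 [  0.  383.8 237.1]
 [  0.    0.    1. ]]
[ 0.32950973 -0.2874824  -0.12541664]
[ 0.46570122 -0.42414575 -0.12532888]
```

Request:
jog_arm(deltas=[{"dz": -0.04,"claw": 1},{"dz": -0.08,"claw": 1},{"dx": 0.03,"dy": -0.03,"dz": -0.12,"claw": 1},{"dx": 0.065,"dy": -0.06,"dz": -0.125,"claw": 1},{"dx": 0.1,"dy": -0.09,"dz": -0.125,"claw": 1},{"dx": 0.135,"dy": -0.12,"dz": -0.125,"az": 0.05,"claw": 1},{"dx": 0.17,"dy": -0.15,"dz": -0.125,"az": 0.1,"claw": 1},{"dx": 0.205,"dy": -0.18,"dz": -0.125,"az": 0.15,"claw": 1},{"dx": 0.24,"dy": -0.21,"dz": -0.125,"az": 0.2,"claw": 1},{"dx": 0.275,"dy": -0.24,"dz": -0.125,"az": 0.239,"claw": 1}])

```text
$.deltas[0]: bad value
```

Run:
```python
from h import *
s=read_state(); R=s['orientation']; print(s['clock'],s['eef_pos'],R.round(3),s['q'])
print(R.T@(np.array((.50,-.085,.53))-s['eef_pos']))
```

```text
0.25 [ 0.14783321 -0.6071942   0.40439609] [[ 0.972  0.237 -0.   ]
 [ 0.237 -0.972  0.001]
 [ 0.    -0.001 -1.   ]] [-1.42749084e+00  4.93884221e-01  1.34580670e+00  6.93031758e-06
  1.30248513e+00 -9.55011927e-02]
[ 0.46570122 -0.42414575 -0.12532888]
```

Request:
jog_arm(deltas=[{"dx": 0,"dy": 0,"dz": -0.04,"ax": 0,"ay": 0,"az": 0,"claw": 1},{"dx": 0,"dy": 0,"dz": -0.08,"ax": 0,"ay": 0,"az": 0,"claw": 1},{"dx": 0.03,"dy": -0.03,"dz": -0.12,"ax": 0,"ay": 0,"az": 0,"claw": 1},{"dx": 0.065,"dy": -0.06,"dz": -0.125,"ax": 0,"ay": 0,"az": 0,"claw": 1},{"dx": 0.1,"dy": -0.09,"dz": -0.125,"ax": 0,"ay": 0,"az": 0,"claw": 1},{"dx": 0.135,"dy": -0.12,"dz": -0.125,"ax": 0,"ay": 0,"az": 0.05,"claw": 1},{"dx": 0.17,"dy": -0.15,"dz": -0.125,"ax": 0,"ay": 0,"az": 0.1,"claw": 1},{"dx": 0.205,"dy": -0.18,"dz": -0.125,"ax": 0,"ay": 0,"az": 0.15,"claw": 1},{"dx": 0.24,"dy": -0.21,"dz": -0.125,"ax": 0,"ay": 0,"az": 0.2,"claw": 1},{"dx": 0.275,"dy": -0.24,"dz": -0.125,"ax": 0,"ay": 0,"az": 0.239,"claw": 1}])

```text
clock: 1.25
eef_pos: [0.3589, -0.3073, 0.5298]
orientation: [[1.0, -0.003, 0.0], [-0.003, -1.0, -0.0], [0.0, 0.0, -1.0]]
ft_force: [1.3, -1.1, -1.2]
grip_width: 0.002
finger_force: 0.0
```

Run:
```python
from h import *
s=read_state(); R=s['orientation']; print(s['clock'],s['eef_pos'],R.round(3),s['q'])
print(R.T@(np.array((.50,-.085,.53))-s['eef_pos']))
```

```text
1.25 [ 0.35888618 -0.30732994  0.52979009] [[ 1.    -0.003  0.   ]
 [-0.003 -1.    -0.   ]
 [ 0.     0.    -1.   ]] [-8.34656705e-01  1.63509445e-01  1.50206719e+00  4.45214142e-05
  1.47567956e+00  7.38681175e-01]
[ 1.40547413e-01 -2.22688414e-01 -2.22218417e-04]
```

Request:
jog_arm(deltas=[{"dx": 0.02,"dy": -0.032,"dz": 0,"ax": 0,"ay": 0,"az": 0,"claw": 1},{"dx": 0.045,"dy": -0.07,"dz": 0,"ax": 0,"ay": 0,"az": 0,"claw": 1},{"dx": 0.07,"dy": -0.11,"dz": 0,"ax": 0,"ay": 0,"az": 0,"claw": 1},{"dx": 0.095,"dy": -0.15,"dz": 0,"ax": 0,"ay": 0,"az": 0,"claw": 1},{"dx": 0.12,"dy": -0.19,"dz": 0,"ax": 0,"ay": 0,"az": 0,"claw": 1},{"dx": 0.135,"dy": -0.215,"dz": 0,"ax": 0,"ay": 0,"az": 0,"claw": 1},{"dx": 0.14,"dy": -0.222,"dz": 0,"ax": 0,"ay": 0,"az": 0,"claw": 1},{"dx": 0.14,"dy": -0.222,"dz": 0,"ax": 0,"ay": 0,"az": 0,"claw": 1}])

```text
clock: 2.05
eef_pos: [0.4987, -0.0863, 0.5295]
orientation: [[1.0, 0.002, -0.0], [0.002, -1.0, 0.0], [-0.0, -0.0, -1.0]]
ft_force: [0.2, -0.4, 0.4]
grip_width: 0.002
finger_force: 0.0
```

Run:
```python
from h import *
s=read_state(); i=get_image('wrist'); cv2.imwrite('pics/w1.png',i['color'])
T=np.eye(4);T[:3,:3]=s['orientation'];T[:3,3]=s['eef_pos']
np.savez('w1.npz',T=T@i['T_tool_cam'],mtx=i['mtx'],color=i['color']); print(s['clock'],s['eef_pos'])
```

```text
2.05 [ 0.4986607  -0.08632275  0.52948571]
```

View pics/w1.png

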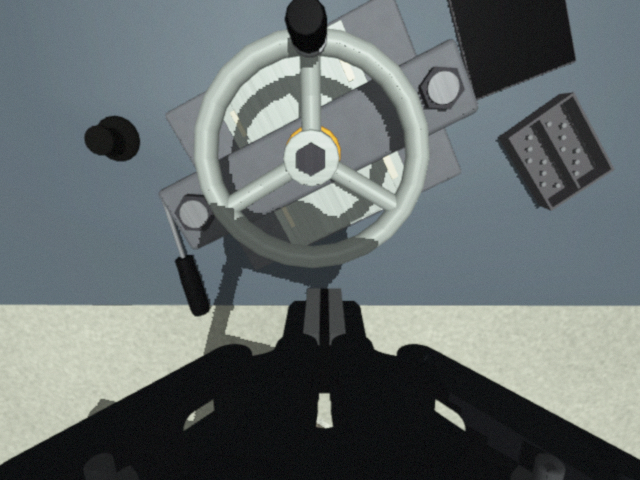

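The picture has +x up and +y to the left. The hub nut is at (311,159), the grip leans up from its foot near (308,48), and the spoke below the grip runs along x≈310. The suction lifter, screwdriver, tray and tablet are all clear of the wheel.

```bash
cat > w.py <<'E'
from h import *
def wm(f):
    w=np.load(f); im=dict(mtx=w['mtx'],color=w['color'],world_from_camera=w['T'])
    r,e,m=rim(im,(190,20,435,272)); 
    g,s=dark(im,(280,0,335,60)); n,ns=dark(im,(290,138,332,180),95)
    return im,r,e,g,s,n,ns
E
python3 - <<'E'
from w import *
im,r,e,g,s,n,ns=wm('w1.npz'); print(r,e,g,s,n,ns)
print('rim z.2',onz(im,r,.2),'nut',onz(im,n,.217),'grip',onz(im,g,.242))
for u in((307,52),(308,48)): print(onz(im,u,.216))
b=get_image('side'); a=get_image('scene')
gb,sb=dark(b,(303,145,316,182),40); ga,sa=dark(a,(246,178,270,212),45); print(gb,sb); print('side/scene grip',tri(a,ga,b,gb)[0],'wrist/side',tri(im,g,b,gb), 'wrist/scene',tri(im,g,a,ga))
E
```

```text
[317.02244568 122.44089508] ((259.9949035644531, 274.9427795410156), 5.329401969909668) [306.32732394  24.35943662] [ 285    0   42   53 1775] [310.22306525 158.77996965] [297 143  28  32 659]
rim z.2 [ 0.57241964 -0.0815607   0.2       ] nut [ 0.5473824  -0.07685482  0.217     ] grip [ 0.62865367 -0.07603494  0.242     ]
[ 0.6176848  -0.07524925  0.216     ]
[ 0.62012287 -0.07594365  0.216     ]
[308.77272727 163.23966942] [303 151  12  25 242]
side/scene grip [ 0.62597316 -0.07658274  0.24041235] wrist/side (array([ 0.62743546, -0.07634947,  0.2406836 ]), np.float64(0.00302063666421537)) wrist/scene (array([ 0.6275879 , -0.07548002,  0.24248811]), np.float64(0.002209865065618277))
```

The nut and grip are 81 mm apart, so the hub is at (0.547,-0.077) and the handle angle is about 0.01 rad. The first touch on the -y side will show where the hand has to stop a turn later.

Request:
jog_arm(deltas=[{"dx": 0.03,"dy": 0.01,"dz": 0,"ax": 0,"ay": 0,"az": 0,"claw": 1},{"dx": 0.07,"dy": 0.025,"dz": 0,"ax": 0,"ay": 0,"az": 0,"claw": 1},{"dx": 0.11,"dy": 0.04,"dz": 0.0,"ax": 0,"ay": 0,"az": 0,"claw": 1},{"dx": 0.13,"dy": 0.047,"dz": 0.02,"ax": 0,"ay": 0,"az": 0,"claw": 1},{"dx": 0.13,"dy": 0.047,"dz": 0.05,"ax": 0,"ay": 0,"az": 0,"claw": 1},{"dx": 0.13,"dy": 0.047,"dz": 0.08,"ax": 0,"ay": 0,"az": 0,"claw": 1},{"dx": 0.13,"dy": 0.047,"dz": 0.105,"ax": 0,"ay": 0,"az": 0,"claw": 1},{"dx": 0.13,"dy": 0.047,"dz": 0.12,"ax": 0,"ay": 0,"az": 0,"claw": 1},{"dx": 0.13,"dy": 0.047,"dz": 0.122,"ax": 0,"ay": 0,"az": 0,"claw": 1},{"dx": 0.13,"dy": 0.047,"dz": 0.122,"ax": 0,"ay": 0,"az": 0,"claw": 1}])

```text
clock: 3.2
eef_pos: [0.628, -0.1351, 0.408]
orientation: [[1.0, -0.001, -0.0], [-0.001, -1.0, -0.0], [-0.0, 0.0, -1.0]]
ft_force: [0.7, 0.2, 0.2]
grip_width: -0.001
finger_force: 0.0
```

Run:
```python
from h import *
s=read_state(); i=get_image('wrist'); cv2.imwrite('pics/w2.png',i['color']); print(s['clock'],s['eef_pos'],s['ft_force'],s['q'])
```

```text
3.2 [ 0.62802965 -0.13509902  0.40798414] [0.7032551  0.18411233 0.24136983] [-3.04777515e-01  5.15687669e-01  1.29513952e+00 -8.31590437e-05
  1.33092587e+00  1.26747488e+00]
```

View pics/w2.png

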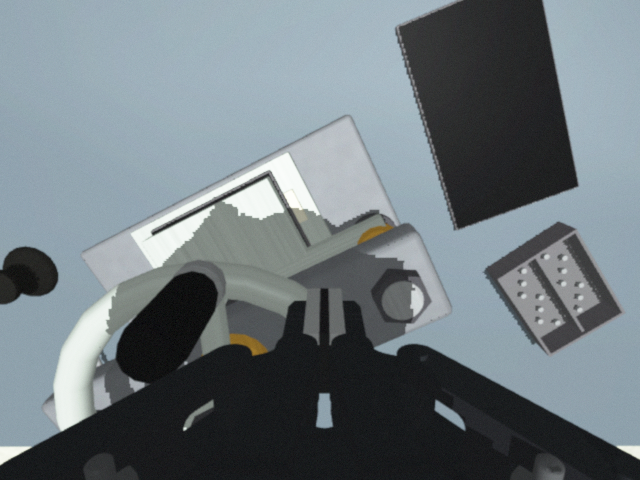

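The grip is to the left at (175,325), and the shut fingertips at (323,295) stand clear of it. Now I'll creep in +y until they touch.

Request:
jog_arm(deltas=[{"dx": 0,"dy": -0.012,"dz": 0,"ax": 0,"ay": 0,"az": 0,"claw": 1},{"dx": 0,"dy": -0.022,"dz": 0,"ax": 0,"ay": 0,"az": 0,"claw": 1},{"dx": 0,"dy": -0.025,"dz": 0,"ax": 0,"ay": 0,"az": 0,"claw": 1},{"dx": 0,"dy": -0.027,"dz": 0,"ax": 0,"ay": 0,"az": 0,"claw": 1}])

```text
clock: 3.65
eef_pos: [0.6283, -0.1062, 0.4081]
orientation: [[1.0, 0.001, 0.0], [0.001, -1.0, -0.0], [0.0, 0.0, -1.0]]
ft_force: [-1.1, 0.1, 0.3]
grip_width: 0.001
finger_force: 0.0
```

Request:
jog_arm(deltas=[{"dx": 0,"dy": -0.001,"dz": 0,"ax": 0,"ay": 0,"az": 0,"claw": 1},{"dx": 0,"dy": -0.002,"dz": 0,"ax": 0,"ay": 0,"az": 0,"claw": 1}])

```text
clock: 3.85
eef_pos: [0.6283, -0.105, 0.4077]
orientation: [[1.0, -0.0, 0.0], [-0.0, -1.0, -0.0], [0.0, 0.0, -1.0]]
ft_force: [0.7, 0.9, 0.4]
grip_width: 0.002
finger_force: 0.0
```

Request:
jog_arm(deltas=[{"dx": 0,"dy": -0.001,"dz": 0,"ax": 0,"ay": 0,"az": 0,"claw": 1},{"dx": 0,"dy": -0.002,"dz": 0,"ax": 0,"ay": 0,"az": 0,"claw": 1}])

```text
clock: 4.05
eef_pos: [0.6283, -0.1032, 0.4076]
orientation: [[1.0, -0.0, -0.0], [-0.0, -1.0, 0.0], [-0.0, -0.0, -1.0]]
ft_force: [0.2, 0.5, 0.3]
grip_width: 0.003
finger_force: 0.0
```

Request:
jog_arm(deltas=[{"dx": 0,"dy": -0.001,"dz": 0,"ax": 0,"ay": 0,"az": 0,"claw": 1},{"dx": 0,"dy": -0.002,"dz": 0,"ax": 0,"ay": 0,"az": 0,"claw": 1}])

```text
clock: 4.25
eef_pos: [0.6283, -0.1012, 0.4077]
orientation: [[1.0, -0.0, 0.0], [-0.0, -1.0, -0.0], [0.0, 0.0, -1.0]]
ft_force: [-0.0, -2.4, -0.1]
grip_width: 0.001
finger_force: 1.1
```

Request:
jog_arm(deltas=[{"dx": 0,"dy": -0.001,"dz": 0,"ax": 0,"ay": 0,"az": 0,"claw": 1},{"dx": 0,"dy": -0.002,"dz": 0,"ax": 0,"ay": 0,"az": 0,"claw": 1}])

```text
clock: 4.45
eef_pos: [0.6283, -0.0992, 0.4077]
orientation: [[1.0, -0.0, 0.0], [-0.0, -1.0, -0.0], [0.0, 0.0, -1.0]]
ft_force: [0.1, -2.8, -0.2]
grip_width: -0.0
finger_force: 1.3
```

Request:
jog_arm(deltas=[{"dx": 0,"dy": -0.001,"dz": 0,"ax": 0,"ay": 0,"az": 0,"claw": 1},{"dx": 0,"dy": -0.002,"dz": 0,"ax": 0,"ay": 0,"az": 0,"claw": 1}])

```text
clock: 4.65
eef_pos: [0.6283, -0.0971, 0.4077]
orientation: [[1.0, -0.0, 0.0], [-0.0, -1.0, -0.0], [0.0, 0.0, -1.0]]
ft_force: [-0.4, -3.0, -0.5]
grip_width: -0.0
finger_force: 1.3
```

Contact came at TCP y ≈ -0.102 with a force of about 2.9 N, and the wheel turns smoothly. That is the position to stop at after the turn. Next I'll tabulate the circle.

Run:
```python
import numpy as np
P=lambda d:np.array([.547+.082*np.cos(np.radians(d)),-(-.077+.082*np.sin(np.radians(d)))])
d=-14
o=np.array([.6283,.0971])
for k in range(5):
    rows=[]
    for j in range(9):
        d+=8
        if d>338: break
        rows.append((P(d)-o).round(3).tolist()); last=P(d)
    o=o+np.array(rows[-1]); print(d,rows)
print(np.array([.6283,.102])-o)
```

```text
58 [[0.0, -0.012], [0.001, -0.023], [-0.001, -0.034], [-0.003, -0.045], [-0.008, -0.056], [-0.013, -0.066], [-0.02, -0.075], [-0.029, -0.083], [-0.038, -0.09]]
130 [[-0.01, -0.005], [-0.021, -0.009], [-0.032, -0.011], [-0.043, -0.012], [-0.055, -0.011], [-0.066, -0.009], [-0.077, -0.005], [-0.087, 0.0], [-0.096, 0.007]]
202 [[-0.008, 0.008], [-0.015, 0.017], [-0.021, 0.027], [-0.025, 0.038], [-0.028, 0.049], [-0.029, 0.06], [-0.029, 0.071], [-0.027, 0.083], [-0.023, 0.094]]
274 [[0.005, 0.01], [0.011, 0.019], [0.019, 0.028], [0.028, 0.035], [0.037, 0.041], [0.048, 0.046], [0.059, 0.049], [0.07, 0.051], [0.081, 0.051]]
346 [[0.012, -0.002], [0.023, -0.005], [0.033, -0.01], [0.043, -0.016], [0.052, -0.023], [0.059, -0.032], [0.066, -0.041], [0.071, -0.051]]
[ 0.005  -0.0061]
```

Request:
jog_arm(deltas=[{"dx": 0,"dy": -0.008,"dz": 0,"ax": 0,"ay": 0,"az": 0,"claw": 1},{"dx": 0.001,"dy": -0.02,"dz": 0,"ax": 0,"ay": 0,"az": 0,"claw": 1},{"dx": -0.001,"dy": -0.034,"dz": 0,"ax": 0,"ay": 0,"az": 0,"claw": 1},{"dx": -0.003,"dy": -0.045,"dz": -0.001,"ax": 0,"ay": 0,"az": 0,"claw": 1},{"dx": -0.008,"dy": -0.056,"dz": -0.001,"ax": 0,"ay": 0,"az": 0,"claw": 1},{"dx": -0.013,"dy": -0.066,"dz": -0.001,"ax": 0,"ay": 0,"az": 0,"claw": 1},{"dx": -0.02,"dy": -0.075,"dz": -0.001,"ax": 0,"ay": 0,"az": 0,"claw": 1},{"dx": -0.029,"dy": -0.083,"dz": -0.001,"ax": 0,"ay": 0,"az": 0,"claw": 1},{"dx": -0.038,"dy": -0.09,"dz": -0.001,"ax": 0,"ay": 0,"az": 0,"claw": 1}])

```text
clock: 5.55
eef_pos: [0.5896, -0.0064, 0.4089]
orientation: [[1.0, -0.0, 0.001], [-0.0, -1.0, 0.0], [0.001, -0.0, -1.0]]
ft_force: [4.0, -0.5, 2.9]
grip_width: -0.001
finger_force: 2.0
```

Run:
```python
from h import *
s=read_state(); i=get_image('wrist'); cv2.imwrite('pics/w3.png',i['color']); print(s['clock'],s['eef_pos'],s['ft_force'])
```

```text
5.55 [ 0.58959777 -0.00637337  0.40893521] [ 4.02015898 -0.53822835  2.88678751]
```

View pics/w3.png

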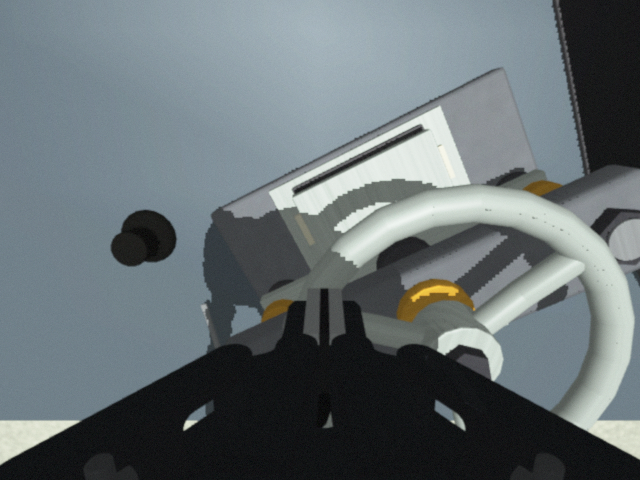

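The wheel is following: the grip is now hidden behind the fingers on the -x side, and the forces are small. I'll carry on round.

Request:
jog_arm(deltas=[{"dx": -0.01,"dy": -0.005,"dz": 0,"ax": 0,"ay": 0,"az": 0,"claw": 1},{"dx": -0.021,"dy": -0.009,"dz": 0,"ax": 0,"ay": 0,"az": 0,"claw": 1},{"dx": -0.032,"dy": -0.011,"dz": 0,"ax": 0,"ay": 0,"az": 0,"claw": 1},{"dx": -0.043,"dy": -0.012,"dz": -0.001,"ax": 0,"ay": 0,"az": 0,"claw": 1},{"dx": -0.055,"dy": -0.011,"dz": -0.001,"ax": 0,"ay": 0,"az": 0,"claw": 1},{"dx": -0.066,"dy": -0.009,"dz": -0.001,"ax": 0,"ay": 0,"az": 0,"claw": 1},{"dx": -0.077,"dy": -0.005,"dz": -0.001,"ax": 0,"ay": 0,"az": 0,"claw": 1},{"dx": -0.087,"dy": 0,"dz": -0.001,"ax": 0,"ay": 0,"az": 0,"claw": 1},{"dx": -0.096,"dy": 0.007,"dz": -0.001,"ax": 0,"ay": 0,"az": 0,"claw": 1}])

```text
clock: 6.5
eef_pos: [0.4935, -0.0144, 0.4098]
orientation: [[1.0, -0.0, 0.001], [-0.0, -1.0, 0.0], [0.001, -0.0, -1.0]]
ft_force: [4.4, 2.9, 2.5]
grip_width: -0.0
finger_force: 2.6
```

Request:
jog_arm(deltas=[{"dx": -0.008,"dy": 0.008,"dz": 0,"ax": 0,"ay": 0,"az": 0,"claw": 1},{"dx": -0.015,"dy": 0.017,"dz": 0,"ax": 0,"ay": 0,"az": 0,"claw": 1},{"dx": -0.021,"dy": 0.027,"dz": 0,"ax": 0,"ay": 0,"az": 0,"claw": 1},{"dx": -0.025,"dy": 0.038,"dz": -0.001,"ax": 0,"ay": 0,"az": 0,"claw": 1},{"dx": -0.028,"dy": 0.049,"dz": -0.001,"ax": 0,"ay": 0,"az": 0,"claw": 1},{"dx": -0.029,"dy": 0.06,"dz": -0.001,"ax": 0,"ay": 0,"az": 0,"claw": 1},{"dx": -0.029,"dy": 0.071,"dz": -0.001,"ax": 0,"ay": 0,"az": 0,"claw": 1},{"dx": -0.027,"dy": 0.083,"dz": -0.001,"ax": 0,"ay": 0,"az": 0,"claw": 1},{"dx": -0.023,"dy": 0.094,"dz": -0.001,"ax": 0,"ay": 0,"az": 0,"claw": 1}])

```text
clock: 7.4
eef_pos: [0.4713, -0.1092, 0.4107]
orientation: [[1.0, -0.0, -0.001], [-0.0, -1.0, -0.0], [-0.001, 0.0, -1.0]]
ft_force: [-3.7, 3.1, 2.6]
grip_width: -0.004
finger_force: 2.1
```

Run:
```python
from h import *
s=read_state(); b=get_image('side'); a=get_image('scene'); print(s['clock'],s['eef_pos'],s['ft_force'],s['q'][5])
cv2.imwrite('pics/s3.png',np.hstack([cv2.resize(i['color'][y:y+120,x:x+120],(400,400)) for i,x,y in((a,230,130),(b,285,110))]))
```

```text
7.4 [ 0.47130322 -0.10915811  0.41068924] [-3.65258138  3.13071354  2.61291493] 1.2203338456794768
```

View pics/s3.png

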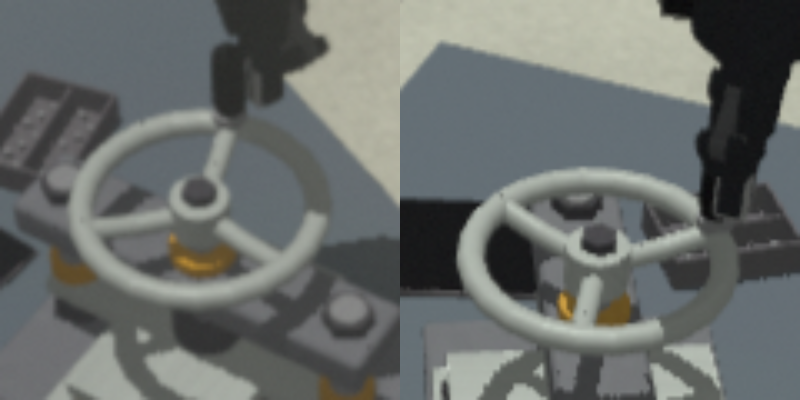

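The finger is behind the grip and pushing it cleanly, at about (225,80) in the left crop. On with the fourth and fifth arcs, slowing down at the end.

Request:
jog_arm(deltas=[{"dx": 0.005,"dy": 0.01,"dz": 0,"ax": 0,"ay": 0,"az": 0,"claw": 1},{"dx": 0.011,"dy": 0.019,"dz": 0,"ax": 0,"ay": 0,"az": 0,"claw": 1},{"dx": 0.019,"dy": 0.028,"dz": 0,"ax": 0,"ay": 0,"az": 0,"claw": 1},{"dx": 0.028,"dy": 0.035,"dz": -0.001,"ax": 0,"ay": 0,"az": 0,"claw": 1},{"dx": 0.037,"dy": 0.041,"dz": -0.001,"ax": 0,"ay": 0,"az": 0,"claw": 1},{"dx": 0.048,"dy": 0.046,"dz": -0.001,"ax": 0,"ay": 0,"az": 0,"claw": 1},{"dx": 0.059,"dy": 0.049,"dz": -0.001,"ax": 0,"ay": 0,"az": 0,"claw": 1},{"dx": 0.07,"dy": 0.051,"dz": -0.001,"ax": 0,"ay": 0,"az": 0,"claw": 1},{"dx": 0.081,"dy": 0.051,"dz": -0.001,"ax": 0,"ay": 0,"az": 0,"claw": 1}])

```text
clock: 8.4
eef_pos: [0.5533, -0.1592, 0.4118]
orientation: [[1.0, -0.0, 0.0], [-0.0, -1.0, -0.0], [0.0, 0.0, -1.0]]
ft_force: [-5.2, 0.4, 1.7]
grip_width: 0.001
finger_force: 2.3
```

Request:
jog_arm(deltas=[{"dx": 0.012,"dy": -0.002,"dz": 0,"ax": 0,"ay": 0,"az": 0,"claw": 1},{"dx": 0.023,"dy": -0.005,"dz": 0,"ax": 0,"ay": 0,"az": 0,"claw": 1},{"dx": 0.033,"dy": -0.01,"dz": 0,"ax": 0,"ay": 0,"az": 0,"claw": 1},{"dx": 0.043,"dy": -0.016,"dz": -0.001,"ax": 0,"ay": 0,"az": 0,"claw": 1},{"dx": 0.052,"dy": -0.023,"dz": -0.001,"ax": 0,"ay": 0,"az": 0,"claw": 1},{"dx": 0.059,"dy": -0.031,"dz": -0.001,"ax": 0,"ay": 0,"az": 0,"claw": 1},{"dx": 0.064,"dy": -0.038,"dz": -0.001,"ax": 0,"ay": 0,"az": 0,"claw": 1},{"dx": 0.068,"dy": -0.043,"dz": -0.001,"ax": 0,"ay": 0,"az": 0,"claw": 1},{"dx": 0.071,"dy": -0.046,"dz": -0.001,"ax": 0,"ay": 0,"az": 0,"claw": 1}])

```text
clock: 9.3
eef_pos: [0.6237, -0.1125, 0.4127]
orientation: [[1.0, 0.0, 0.0], [0.0, -1.0, 0.0], [0.0, -0.0, -1.0]]
ft_force: [-0.4, -2.7, -0.3]
grip_width: -0.002
finger_force: 1.3
```

Request:
jog_arm(deltas=[{"dx": 0.002,"dy": -0.003,"dz": 0,"ax": 0,"ay": 0,"az": 0,"claw": 1},{"dx": 0.004,"dy": -0.006,"dz": 0,"ax": 0,"ay": 0,"az": 0,"claw": 1},{"dx": 0.005,"dy": -0.009,"dz": 0,"ax": 0,"ay": 0,"az": 0,"claw": 1},{"dx": 0.005,"dy": -0.0105,"dz": 0,"ax": 0,"ay": 0,"az": 0,"claw": 1},{"dx": 0.005,"dy": -0.0105,"dz": 0,"ax": 0,"ay": 0,"az": 0,"claw": 1}])

```text
clock: 9.8
eef_pos: [0.6283, -0.1023, 0.4128]
orientation: [[1.0, -0.0, 0.0], [-0.0, -1.0, 0.0], [0.0, -0.0, -1.0]]
ft_force: [-0.5, -0.1, -0.0]
grip_width: -0.001
finger_force: 0.1
```

Request:
jog_arm(deltas=[{"dx": 0,"dy": 0.01,"dz": 0,"ax": 0,"ay": 0,"az": 0,"claw": 1},{"dx": 0,"dy": 0.028,"dz": 0,"ax": 0,"ay": 0,"az": 0,"claw": 1},{"dx": 0,"dy": 0.033,"dz": -0.02,"ax": 0,"ay": 0,"az": 0,"claw": 1},{"dx": 0,"dy": 0.033,"dz": -0.05,"ax": 0,"ay": 0,"az": 0,"claw": 1},{"dx": 0,"dy": 0.033,"dz": -0.085,"ax": 0,"ay": 0,"az": 0,"claw": 1},{"dx": 0,"dy": 0.033,"dz": -0.117,"ax": 0,"ay": 0,"az": 0,"claw": 1},{"dx": -0.04,"dy": 0.02,"dz": -0.117,"ax": 0,"ay": 0,"az": 0,"claw": 1},{"dx": -0.08,"dy": 0.005,"dz": -0.117,"ax": 0,"ay": 0,"az": 0,"claw": 1},{"dx": -0.12,"dy": -0.012,"dz": -0.117,"ax": 0,"ay": 0,"az": 0,"claw": 1},{"dx": -0.13,"dy": -0.016,"dz": -0.117,"ax": 0,"ay": 0,"az": 0,"claw": 1}])

```text
clock: 10.8
eef_pos: [0.495, -0.0864, 0.5301]
orientation: [[1.0, -0.001, -0.001], [-0.001, -1.0, 0.0], [-0.001, -0.0, -1.0]]
ft_force: [0.4, -0.2, -1.1]
grip_width: 0.004
finger_force: 0.0
```

Request:
jog_arm(deltas=[{"dx": 0,"dy": 0,"dz": 0,"ax": 0,"ay": 0,"az": 0,"claw": 1},{"dx": 0,"dy": 0,"dz": 0,"ax": 0,"ay": 0,"az": 0,"claw": 1}])

```text
clock: 11.0
eef_pos: [0.499, -0.0875, 0.53]
orientation: [[1.0, -0.001, 0.001], [-0.001, -1.0, -0.0], [0.001, 0.0, -1.0]]
ft_force: [0.3, -0.6, 0.3]
grip_width: -0.0
finger_force: 0.0
```

Run:
```python
from w import *
s=read_state(); i=get_image('wrist'); cv2.imwrite('pics/w5.png',i['color'])
T=np.eye(4);T[:3,:3]=s['orientation'];T[:3,3]=s['eef_pos']
np.savez('w5.npz',T=T@i['T_tool_cam'],mtx=i['mtx'],color=i['color']); print(s['clock'],s['eef_pos'])
for f,dz in(('w1.npz',0),('w5.npz',.006)):
    im,r,e,g,st,n,ns=wm(f); N=onz(im,n,.217+dz);G=onz(im,g,.242+dz);d=G-N
    print(f,g,n,N,G,np.hypot(*d[:2]),np.arctan2(d[1],d[0]))
b=get_image('side'); a=get_image('scene')
gb,sb=dark(b,(303,145,316,182),40); ga,sa=dark(a,(246,178,270,212),45); print('grip was .6260 -.0766 .2404; now',tri(a,ga,b,gb))
```

```text
11.0 [ 0.4989716  -0.08753764  0.52996816]
w1.npz [306.32732394  24.35943662] [310.22306525 158.77996965] [ 0.5473824  -0.07685482  0.217     ] [ 0.62865367 -0.07603494  0.242     ] 0.0812754081078119 0.010087864005394692
w5.npz [304.26696084  24.08714837] [307.95224313 160.61505065] [ 0.54733902 -0.07688888  0.223     ] [ 0.62833782 -0.07671163  0.248     ] 0.08099900167669671 0.0021882045937877304
grip was .6260 -.0766 .2404; now (array([ 0.62606797, -0.07689037,  0.24701968]), np.float64(0.0006270357064698402))
```

View pics/w5.png

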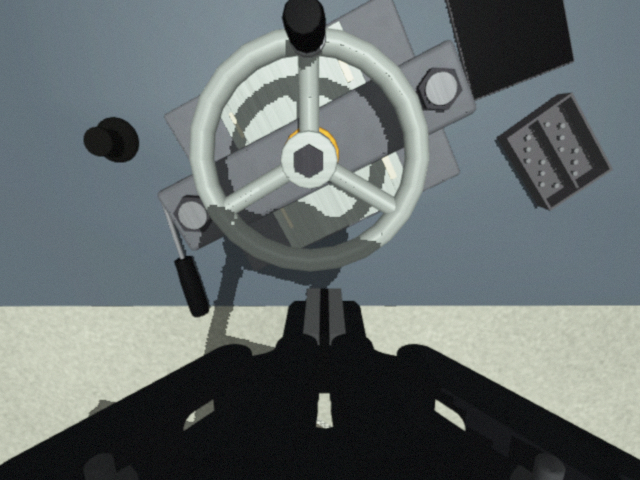

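The grip is back at its starting angle to within 0.01 rad and 6.6 mm higher, which matches one turn. The loose items haven't moved, and the hand is clear above the wheel.

```bash
python3 -c "
from station import *
print(job_done())"
```

```text
the job is handed in; nothing more can be done
None
```

I backed the press off by one full turn counter-clockwise, with the handle back within about 0.01 rad of where it started and the grip about 6.6 mm higher; the hand is clear, the other things on the bench look unmoved, and the job is handed in.

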